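# Find the concealed catch of the battery box

### The arm

A 6-joint arm with a two-finger parallel gripper is mounted at the origin on a cart in front of the work surface, level with it; the furniture and walls round the work are solid. World frame = base frame: x ahead of the robot, y to its left, z up, the work surface at z = 0. Lengths are in m, angles in rad, forces in N, time in s.
With the tool pointing down it reaches from about 0.3 to 0.85 m from the base axis. Payload 4.2 kg.
Tool frame: the origin (TCP) lies between the finger pads; the fingertips stand r.tips_ahead ahead of it and the grasp point (between the pads) lies 11 mm behind it (r.tips_ahead is the distance from the TCP to the fingertips, in m); z points along the fingers, y is the line along which they close (so a half turn about z gives the same grasp; the last joint's range is limited). The gripper opens to 91 mm and grips with 3 to 60 N. Pads are 32 mm wide; open, the fingers measure 118 mm over their backs; the gripper's body (76 mm by 178 mm) begins 60 mm behind the grasp point.
Start: joints at [1.326, 0.32, 1.565, -0, 1.257, -0.02], TCP at [0.128, 0.561, 0.222] pointing down, gripper open.
Joint ranges: [-3.11, 3.11], [-0.84, 2.01], [0.21, 2.61], [-1.34, 4.49], [0.05, 2.63], [-2.56, 2.56]. Speed limits (rad/s): [2.57, 2.57, 3.14, 3.14, 3.14, 3.14].

### API

Orientations are given as a rotation vector (axis times angle).
In Python, from plant import r gives the robot as it stands.
- The arm moves only by the shell command python3 -m crank 'ROWS'. ROWS is JSON, a list of rows, each a list of 3 entries, a list of its own where there are three numbers: the closure in counts, from 0 (fully open) to 255 (shut), then the shift along the tool's x, y, z each as a share of 0.02 m, from -1 to 1, then the turn about the tool's z as a share of pi/2 rad, from -1 to 1. In form: [[claw, [dx, dy, dz], roll], ...]. A call has 1 to 20 rows; each row shifts and turns the commanded pose from where the row before left it, along the tool's axes as they then stand; what a row does not reach is not made up. A row lasts 1/10 s, in which the tool goes at most 50 mm and 8.59 degrees, less where a joint would pass 70% of its speed; a pose out of reach is approached as far as the arm can. A call with a number of a shift or a turn outside -1 to 1 is refused whole. A call with a gripper value outside its range is refused whole. The fingers move at their own pace and stop on an object; the grip force is fixed at half the most. Time passes only in rows, so rows that do not move let the fingers close. It gives the time, the measured TCP pose, the force, the opening and the grip force at its end, in the units of the state.
- r.read_state(): the state, without advancing time (a new reading comes with each control period).
- r.grab_frame(name): name is "scene" or "top"; returns the picture (400x640x3 uint8, red, green, blue); there is no depth.
- r.camera_params(name): a dict with "camera_matrix" (3x3 intrinsics, pixels), "camera_from_world" (4x4, takes a point from world to camera coordinates). Camera axes: x right, y up, looking along -z (the intrinsics and any distortion apply to the point x, -y, -z); pixel columns grow to the right and rows downward; lengths in m; the calibration is good to about 2 mm. A picture is of the moment at which its call begins. camera_params takes no time and is no camera call.
- r.hand_in(): hands the job in; it is judged then, once.
The state is a dict: "clock": time; "joint_positions": joint angles; "qd": joint speeds; "joint_efforts": joint torques, N m; "tool_pos": TCP position; "eef_rot": TCP orientation; "contact_force": force on the tool from outside, world axes, zero at the start; "moment": the same for the moment, N m; "width": finger opening in m; "grasp_force": force on a finger pad.
Only numpy, scipy, OpenCV 4.12 (cv2) and the standard library are available. Lean on these libraries where they do the work, as an engineer would, in place of code of your own. Each camera call takes 0.05 s, during which the arm holds its last target. There are 200 camera calls.

### The job

The lid of the low white box on the worktop is a panel of five slats, and one slat, you are not told which, is the concealed catch. Feel across the slats with shut fingertips until you find the one that gives, press it fully home so that the battery drawer comes out of the box's front by itself, and take the hand away. Do not touch the drawer, and leave the small things round the box where they stand.

Things in the scene. Friction and masses are not known exactly. Their poses are not given: they have to be found in the camera images.
- box: Low white fixed box, 126 mm along its x (front to back), 274 mm along its y, 75 mm high. Origin: centre of its underside, on the worktop; z up; the drawer front is on the -x side.
- panel (a point): Centre of the box's top, level with the rim and rigid slats, 75 mm above the worktop, axes as the box. Five white slats lie in a row along y, centres at y = -100, -50, 0, 50, 100 mm, each 90 mm (x) by 48 mm (y), 2 mm gaps. Four are rigid; the catch, in any of the five places, looks the same but lies 2 mm lower and yields.
- catch (a joint): How far the catch slat is pressed in, m: 0 untouched, 0.008 fully home (its top then 10 mm below the rim). It moves straight down under about 4 N anywhere on it (steady friction of about 3 N, no return spring) and stays where it is left. Says nothing of where the catch is.
- drawer: Drawer low in the box's front: front 248 mm wide, 38 mm high, flush when shut, no handle, holds three batteries. Origin: at the box's origin when shut. It moves out along the box's -x by 5 mm for each mm that the catch goes in: 40 mm when the catch is home. Not to be touched.
- earbud_case_mid (a point): Centre of a loose white rounded case with a black band, 46 x 60 x 25 mm, on the worktop beyond the box's +y end. A bystander.
- spice_jar_mid (a point): Centre of a loose upright spice jar with a dark cap, diameter 44 mm, 96 mm high, on the worktop beyond the box's -y end. A bystander.
- mint_tin_mid (a point): Centre of a loose flat blue tin, 65 x 98 x 20 mm, on the worktop behind the box (+x side). A bystander.
- lip_balm_mid (a point): Centre of a loose cream-coloured stick standing on end, diameter 20 mm, 67 mm high, on the worktop beyond the case at the box's +y end. A bystander.

How it is judged:
At the end, for the whole second after the job is handed in: The catch is pressed in by more than 6.5 of its 8 mm and stays there, and the drawer stands at rest at least 24 mm out of the box (value of joint catch above 0.0065 m and x of drawer in the frame of panel below -0.024 m and linear speed of drawer below 0.01 m/s); the robot touches nothing.
It fails at once if the drawer is touched or pulled (contact force between any of the arm, the fingers and drawer above 0.5 N).
It fails at once if one of the four small things round the box is moved by more than 15 mm or lifted (distance of any of earbud_case_mid, spice_jar_mid, mint_tin_mid, lip_balm_mid from where it was at the start of the episode above 0.015 m).
It also fails if it takes over 48 s, if anything falls off the work surface, if the arm or the gripper's body presses on something with over 40 N, if the wrist force passes 120 N, or if a joint passes its speed limit or range.

## Working session

There is one attempt and no reset: what is moved stays moved. The work goes in short steps, Python scripts to look and compute and a shell command to move; the robot and the scene stay as the last step left them, time stands still between calls to the robot, and variables do not carry over. Pictures are saved under pics/ and viewed, at most 10 in all, crops included, and the job is handed in when it is done.

```bash
mkdir -p pics
python3 - <<'E'
from plant import r
import cv2
for n in("scene","top"):
    cv2.imwrite(f"pics/{n}0.png",r.grab_frame(n)[:,:,::-1])
    p=r.camera_params(n);print(n,p["camera_matrix"],p["camera_from_world"],p.keys())
print(r.tips_ahead,r.read_state())
E
```

```text
scene [[482.93374107   0.         313.08413547]
 [  0.         482.93374107 194.80188622]
 [  0.           0.           1.        ]] [[-0.4415969  -0.89721273  0.00122096  0.34329089]
 [ 0.4040455  -0.19765074  0.89313012 -0.26449506]
 [-0.80108639  0.39489682  0.44979672 -0.73993003]
 [ 0.          0.          0.          1.        ]] dict_keys(['camera_matrix', 'camera_from_world'])
top [[465.62065452   0.         329.44834479]
 [  0.         465.62065452 202.89858582]
 [  0.           0.           1.        ]] [[-0.02499864 -0.99928538 -0.0283514   0.14768073]
 [ 0.98602544 -0.02931972  0.1639945  -0.54585834]
 [-0.16470856 -0.02385556  0.98605375 -1.0693535 ]
 [ 0.          0.          0.          1.        ]] dict_keys(['camera_matrix', 'camera_from_world'])
0.008 {'clock': 0.1, 'joint_positions': array([ 1.32595941e+00,  3.20237140e-01,  1.56551928e+00, -1.59476245e-05,
        1.25737217e+00, -2.00019238e-02]), 'qd': array([ 0.00100538, -0.00053002, -0.00407413, -0.00068098,  0.00161923,
       -0.00088849]), 'joint_efforts': array([ 1.27937725e-03, -4.13334489e+01, -2.32512671e+01,  7.27907941e-02,
        4.22061933e-02, -7.30366764e-05]), 'tool_pos': array([0.12809853, 0.5601251 , 0.22121372]), 'eef_rot': array([-3.52397713e-01, -3.12157570e+00,  2.39452564e-03]), 'contact_force': array([-0.36073586, -0.52299496, -0.56215137]), 'moment': array([ 0.0058285 , -0.01502421,  0.00499206]), 'grasp_force': 0.0, 'width': 0.0913072085337631}
```

View pics/scene0.png

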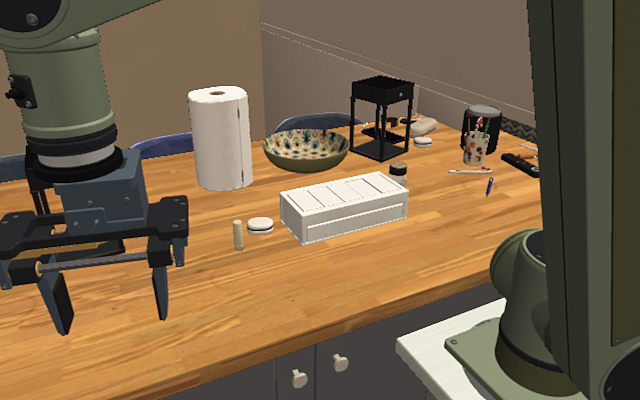

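View pics/top0.png

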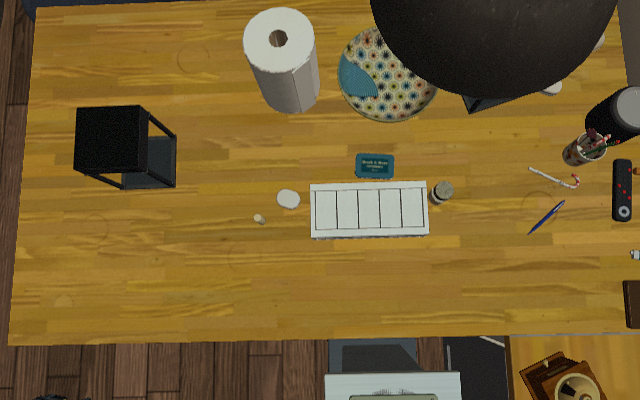

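Scene view: the arm is at the left, the box is at (345,205), and the case and lip balm are at (260,224) and (238,235). Top view: the box lid spans about (310,184) to (429,237). The jar is at (442,192), the tin at (375,165), the case at (288,199) and the balm at (260,218).

```bash
cat > h.py <<'E'
import numpy as np, cv2
from plant import r
def ray(n,uv,z):
    p=r.camera_params(n);K=p["camera_matrix"];T=p["camera_from_world"];R=T[:3,:3];C=-R.T@T[:3,3]
    uv=np.atleast_2d(uv).astype(float)
    d=np.c_[(uv[:,0]-K[0,2])/K[0,0],-(uv[:,1]-K[1,2])/K[1,1],-np.ones(len(uv))]@R
    return C+d*((z-C[2])/d[:,2])[:,None]
def proj(n,P):
    p=r.camera_params(n);K=p["camera_matrix"];T=p["camera_from_world"]
    c=np.atleast_2d(P)@T[:3,:3].T+T[:3,3]
    return np.c_[K[0,0]*c[:,0]/-c[:,2]+K[0,2],K[1,1]*c[:,1]/c[:,2]+K[1,2]]
E
python3 - <<'E'
from h import *
im=cv2.imread("pics/top0.png")
hsv=cv2.cvtColor(im,cv2.COLOR_BGR2HSV)
m=((hsv[...,1]<60)&(hsv[...,2]>150)).astype(np.uint8); 
# slat faces: white components inside the box
roi=np.zeros_like(m);roi[178:245,305:433]=1
n,l,s,c=cv2.connectedComponentsWithStats(m*roi,connectivity=4)
for i in range(1,n):
    if s[i,4]>150: print("top",s[i],c[i],ray("top",c[i],.075)[0][:2].round(4))
cs=[c[i] for i in range(1,n) if 500<s[i,4]<1400]
ce=ray("top",np.array(cs),.075)[:,:2]
if len(ce)==5:
    v=cv2.fitLine(ce.astype(np.float32),cv2.DIST_L2,0,.01,.01).ravel()
    print("yaw of +y line deg",np.degrees(np.arctan2(v[1],v[0])),"mean",ce.mean(0))
big=cv2.resize(im[150:260,240:460],None,fx=3.6,fy=3.6,interpolation=cv2.INTER_CUBIC)
sc=cv2.imread("pics/scene0.png")[160:260,220:440]
big2=cv2.resize(sc,None,fx=3.6,fy=3.6,interpolation=cv2.INTER_CUBIC)[:200+0]
cv2.imwrite("pics/crop.png",big)
E
```

```text
top [ 310  181  119   57 5794] [368.5269244 208.5203659] [0.5291 0.0414]Traceback (most recent call last):
  File "<stdin>", line 11, in <module>
  File "h.py", line 6, in ray
    d=np.c_[(uv[:,0]-K[0,2])/K[0,0],-(uv[:,1]-K[1,2])/K[1,1],-np.ones(len(uv))]@R
             ~~^^^^^
IndexError: index 0 is out of bounds for axis 1 with size 0
```

Run:
```python
from h import *
im=cv2.imread("pics/top0.png");g=cv2.cvtColor(im,cv2.COLOR_BGR2GRAY)
g4=cv2.resize(g[176:246,302:436],None,fx=4,fy=4,interpolation=cv2.INTER_CUBIC)
a=cv2.adaptiveThreshold(g4,255,cv2.ADAPTIVE_THRESH_MEAN_C,cv2.THRESH_BINARY,31,-0+8)
n,l,s,c=cv2.connectedComponentsWithStats(a,connectivity=4)
vals=[]
for i in range(1,n):
    if s[i,4]>1500:
        uv=(c[i]-1.5)/4+[302,176];w=ray("top",uv,.075)[0][:2];print(s[i],uv.round(1),w.round(4))
cv2.imwrite("pics/crop.png",np.vstack([g4,a]))
```

```text
[    0     0   536   280 86650] [370.8 211.9] [0.5209 0.0365]
[  312    53    84   152 11658] [389.9 207.9] [ 0.5291 -0.0083]
[  225    55    86   153 11607] [368.4 208.4] [0.5294 0.0417]
[   57    60    81   153 11629] [325.6 209.7] [0.5292 0.1415]
```

View pics/crop.png

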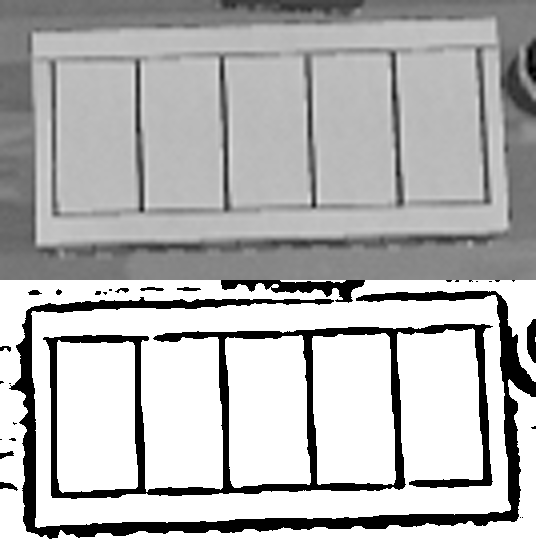

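The slat row lies along world y with x = 0.529, with centres at y = 0.1415, 0.0915, 0.0415, -0.0085 and -0.0585. Next I shut and square the fingers and move over.

```bash
python3 -m crank '[[255,[0,0,0],-0.0715],[255,[0,0,0],-0.0715],[255,[-1,-1,0],0],[255,[-1,-1,0],0],[255,[-1,-1,0],0],[255,[-1,-1,0],0],[255,[-1,-1,0],0],[255,[-1,-1,0],0],[255,[-1,-1,0],0],[255,[-1,-1,0],0],[255,[-1,-1,0],0],[255,[-1,-1,0],0],[255,[-1,-1,0],0],[255,[-1,-1,0],0],[255,[-1,-1,0],0],[255,[-1,-1,0],0],[255,[-1,-1,0],0],[255,[-1,-1,0],0],[255,[0,0,0],0],[255,[0,0,0],0]]'
python3 -c "
from plant import r
s=r.read_state();print(s['tool_pos'],s['eef_rot'],s['contact_force'],s['width'])"
```

```text
clock: 2.1
tool_pos: [0.448, 0.2402, 0.2215]
eef_rot: [-0.003, -3.14, -0.0]
contact_force: [0.1, 0.4, 0.4]
width: 0.0004
grasp_force: 0.0
[0.4479524  0.24017938 0.22152937] [-2.54514439e-03 -3.14034743e+00 -4.81223724e-05] [0.1434927  0.38698828 0.36223636] 0.00044970380547569675
```

```bash
python3 -m crank '[[255,[-1,-1,0],0],[255,[-1,-1,0],0],[255,[-1,-1,0],0],[255,[-1,-1,0.5],0],[255,[-0.05,-0.93,1],0],[255,[0,0,1],0],[255,[0,0,1],0],[255,[0,0,1],0],[255,[0,0,1],0],[255,[0,0,0.8],0],[255,[0,0,0],0],[255,[0,0,0],0]]'
python3 - <<'E'
from h import *
cv2.imwrite("pics/s1.png",cv2.resize(r.grab_frame("scene")[100:270,180:450,::-1],None,fx=2.9,fy=2.9))
E
```

```text
clock: 3.3
tool_pos: [0.5288, 0.1427, 0.0962]
eef_rot: [0.001, -3.141, -0.0]
contact_force: [-0.3, 0.1, 0.4]
width: 0.0004
grasp_force: 0.0
```

View pics/s1.png

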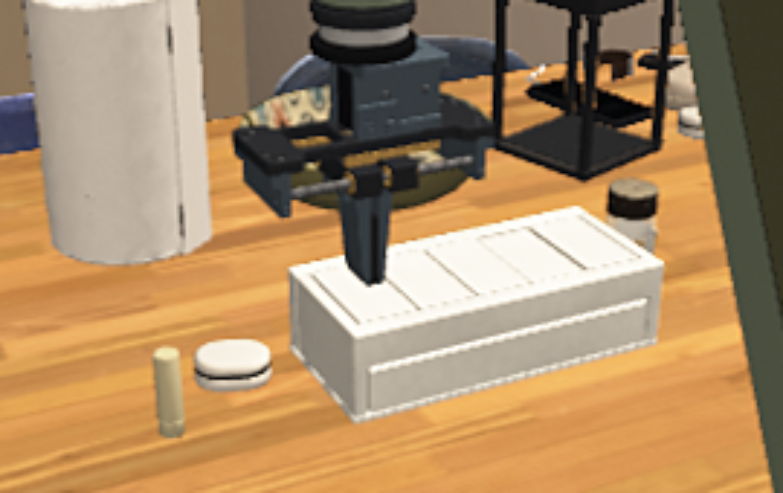

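The picture shows the tips over the +y slat at (370,280), clear of the case and balm. The gap line between the 4th and 5th slats, around (555,248), looks darker, which hints that the 4th is the low one. I'll feel this slat first.

```bash
python3 -m crank '[[255,[0,0,0.25],0],[255,[0,0,0.25],0],[255,[0,0,0.1],0],[255,[0,0,0.05],0],[255,[0,0,0],0],[255,[0,0,0],0]]'; python3 -m crank '[[255,[0,0,0.04],0],[255,[0,0,0],0]]';  python3 -m crank '[[255,[0,0,0.04],0],[255,[0,0,0],0]]'
```

```text
clock: 3.95
tool_pos: [0.5289, 0.1418, 0.0833]
eef_rot: [-0.001, -3.141, -0.0]
contact_force: [-2.6, -0.5, 4.3]
width: 0.0004
grasp_force: 2.2
clock: 4.15
tool_pos: [0.5289, 0.1418, 0.0833]
eef_rot: [0.0, 3.142, 0.0]
contact_force: [-3.5, -1.1, 9.0]
width: 0.0005
grasp_force: 4.9
clock: 4.35
tool_pos: [0.5289, 0.1418, 0.0833]
eef_rot: [0.0, 3.141, 0.0]
contact_force: [-5.4, -1.6, 14.8]
width: 0.0002
grasp_force: 7.3
```

The first slat is rigid: 14.8 N with the tip height unmoved at z = 0.0833. Next I try the suspected slat at y = -0.0085.

```bash
python3 -m crank '[[255,[0,0,-0.7],0],[255,[0,-1,0],0],[255,[0,-1,0],0],[255,[0,-1,0],0],[255,[0,-1,0],0],[255,[0,-1,0],0],[255,[0,-1,0],0],[255,[0,-1,0],0],[255,[0,-0.5,0],0],[255,[0,0,0],0],[255,[0,0,0],0]]'; python3 -m crank '[[255,[0,0,0.25],0],[255,[0,0,0.25],0],[255,[0,0,0.05],0],[255,[0,0,0],0],[255,[0,0,0],0]]'; python3 -m crank '[[255,[0,0,0.05],0],[255,[0,0,0],0]]';  python3 -m crank '[[255,[0,0,0.05],0],[255,[0,0,0],0]]'
```

```text
clock: 5.45
tool_pos: [0.5291, -0.0078, 0.0952]
eef_rot: [0.001, 3.142, 0.001]
contact_force: [-0.8, -0.3, -0.3]
width: 0.0008
grasp_force: 0.0
clock: 5.95
tool_pos: [0.5291, -0.0079, 0.0843]
eef_rot: [0.0, -3.142, -0.0]
contact_force: [-0.1, -0.4, -0.7]
width: 0.0002
grasp_force: 0.0
clock: 6.15
tool_pos: [0.5291, -0.0081, 0.0833]
eef_rot: [0.0, 3.141, 0.0]
contact_force: [0.2, -0.0, -0.3]
width: 0.0004
grasp_force: 0.0
clock: 6.35
tool_pos: [0.529, -0.0081, 0.0823]
eef_rot: [-0.0, -3.141, -0.0]
contact_force: [-0.4, -0.9, 0.7]
width: 0.0005
grasp_force: 0.0
```

At 0.0823 it is below the rigid level with no force, so this is the catch. I'll press it home (tool z ≈ 0.0733).

```bash
python3 -m crank '[[255,[0,0,0.05],0],[255,[0,0,0.05],0],[255,[0,0,0.05],0],[255,[0,0,0.05],0],[255,[0,0,0],0]]'; python3 -m crank '[[255,[0,0,0.05],0],[255,[0,0,0.05],0],[255,[0,0,0.05],0],[255,[0,0,0.05],0],[255,[0,0,0],0],[255,[0,0,0],0]]'; python3 -m crank '[[255,[0,0,0.05],0],[255,[0,0,0.03],0],[255,[0,0,0],0]]'
```

```text
clock: 6.85
tool_pos: [0.5292, -0.0081, 0.0783]
eef_rot: [0.0, 3.141, 0.0]
contact_force: [0.1, -0.6, 1.4]
width: 0.0001
grasp_force: 0.9
clock: 7.45
tool_pos: [0.5291, -0.0081, 0.0741]
eef_rot: [0.0, 3.142, 0.0]
contact_force: [0.7, 0.1, 1.2]
width: 0.0004
grasp_force: 0.4
clock: 7.75
tool_pos: [0.5292, -0.0081, 0.0733]
eef_rot: [0.0, 3.141, 0.0]
contact_force: [-0.2, -0.8, 6.1]
width: 0.0005
grasp_force: 3.0
```

It stopped at 0.0733 with the force rising, so the catch is home. One more small push, then straight up and away.

```bash
python3 -m crank '[[255,[0,0,0.03],0],[255,[0,0,0],0]]'; python3 -m crank '[[255,[0,0,-0.3],0],[255,[0,0,-0.8],0],[255,[0,0,-1],0],[255,[0,0,-1],0],[255,[0,0,-1],0],[255,[0,0,-1],0],[255,[0,0,-1],0],[255,[0,0,-0.5],0],[255,[0,0,0],0],[255,[0,0,0],0],[255,[0,0,0],0]]'
python3 - <<'E'
from h import *
cv2.imwrite("pics/s2.png",cv2.resize(r.grab_frame("scene")[100:270,180:450,::-1],None,fx=2.9,fy=2.9))
E
```

```text
clock: 7.95
tool_pos: [0.5292, -0.0081, 0.0733]
eef_rot: [0.0, 3.141, 0.0]
contact_force: [-1.5, -0.4, 9.7]
width: 0.0002
grasp_force: 5.0
clock: 9.05
tool_pos: [0.5283, -0.0081, 0.2029]
eef_rot: [-0.0, -3.139, -0.0]
contact_force: [-0.6, -0.1, -0.3]
width: 0.0003
grasp_force: 0.0
```

View pics/s2.png

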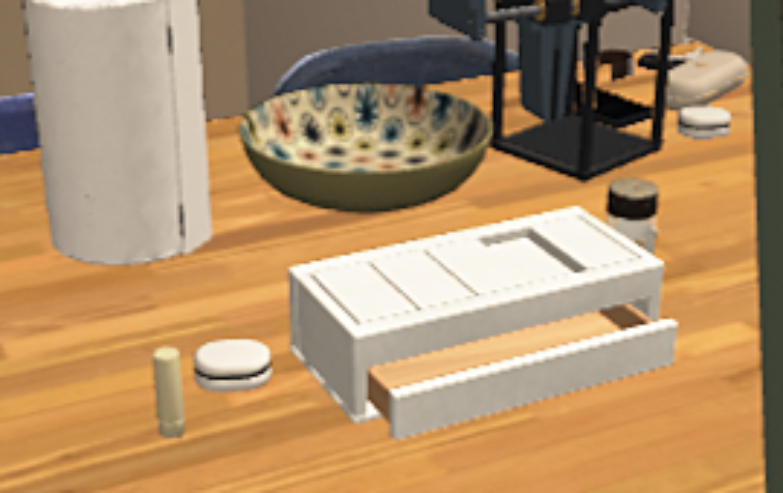

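The drawer stands out at (530,375), the 4th slat is sunk at (530,250), the balm, case and jar are where they were, and the hand is clear.

```bash
python3 -c "
from plant import r
print(r.hand_in())"
```

```text
the job is handed in; nothing more can be done
None
```

The catch was the fourth slat from the box's +y end (box y = -50 mm). I pressed it fully home, the drawer came out by itself, the hand was raised clear, and the job is handed in; no verdict was returned.

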